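Load-test a power unit: lever to zero, plug in the relay, lever up to the set mark

ROBOT

A 6-joint arm with a two-finger parallel gripper is mounted at the origin on the work surface. World frame = base frame: x ahead of the robot, y to its left, z up, the work surface at z = 0. Lengths are in mm, angles in rad, forces in N, time in s.
With the tool pointing down it reaches from about 400 to 925 mm from the base axis. Payload 12.5 kg.
Tool frame: the origin (TCP) lies midway between the tips of the shut fingers; the grasp point (between the pads) lies 19 mm behind it; z points along the fingers, y is the line along which they close (so a half turn about z gives the same grasp; the last joint's range is limited). The gripper opens to 95 mm and grips with 3 to 60 N. Pads are 20 mm wide; open, the fingers measure 119 mm over their backs; the gripper's body (75 mm by 180 mm) begins 59 mm behind the grasp point.
Start: joints at [-1.224, 0.491, 1.559, -0, 1.092, -0.106], TCP at [273.453, -562.024, 214.661] pointing down, gripper open.
Joint ranges: [-3.1, 3.1], [-0.84, 2.19], [0.05, 2.79], [-1.13, 4.28], [0.06, 2.93], [-2.69, 2.69]. Speed limits (rad/s): [2.22, 2.22, 2.79, 3.14, 3.14, 3.14].

INTERFACE

Orientations are given as [roll, pitch, yaw] about the fixed x, y, z axes, in that order (R = Rz(yaw) Ry(pitch) Rx(roll)).
In Python, from cell import env gives the robot as it stands.
- The arm moves only by the tool arm_command, never from a script. Its argument "targets" is a list of rows, each a list of 5 numbers: the shift along the tool's x, y, z in mm, then the turn about the tool's z in degrees, then the opening, from 0 (shut) to 1 (fully open). In form: [[tx, ty, tz, roll, fingers], ...]. A call has 1 to 5 rows; each row is the pose to reach, as a shift and turn from the pose commanded when the call began, along the tool's axes at that moment; what a row does not reach only later rows make up. A row lasts 1/10 s, in which the tool goes at most 50 mm and 8.59 degrees, less where a joint would pass 70% of its speed; a pose out of reach is approached as far as the arm can. A call with a gripper value outside its range is refused whole. The fingers move at their own pace and stop on an object; the grip force is fixed at half the most. Time passes only in rows, so rows that repeat a pose let the fingers close. It gives the time, the measured TCP pose, the force, the opening and the grip force at its end, in the units of the state.
- env.state(): the state, without advancing time (a new reading comes with each control period).
- env.read_camera(name): name is "scene" or "top"; returns a dict with "frame" (480x640x3 uint8, red, green, blue), "vertical_fov" (degrees; the focal length in pixels is half the picture's height over the tangent of half this angle, whatever the lens; pixels are square), "cx", "cy" (the principal point, pixels), "world_from_camera" (4x4, takes a point from camera to world coordinates). Camera axes: x right, y down, z forward; pixel columns grow to the right and rows downward; lengths in mm; the calibration is good to about 2 mm. A picture is of the moment at which its call begins. There is no depth.
- env.job_done(): hands the job in; it is judged then, once.
The state is a dict: "t": time; "joints": joint angles; "qvel": joint speeds; "tau": joint torques, N m; "eef_pos": TCP position; "tcp_rot": TCP orientation; "ft_force": force on the tool from outside, world axes, zero at the start; "moment": the same for the moment, N m; "opening": opening from 0.0 (shut) to 1.0 (fully open); "grip_force": force on a finger pad.
Only numpy, scipy, OpenCV 4.12 (cv2) and the standard library are available. Lean on these libraries where they do the work, as an engineer would, in place of code of your own. Each camera call takes 0.05 s, during which the arm holds its last target. There are 200 camera calls.

TASK

Get this power unit ready for its load test: first push the tester's red-handled load lever all the way back against its zero stop (the end with the red mark), and with the lever still at zero plug the blue relay fully home into the unit's socket. Then swing the lever to the green marker so that its white tip points at the marker, and leave it there. Leave the orange relay and the other things on the bench where they are.

Things in the scene. Friction and masses are not known exactly. Their poses are not given: they have to be found in the camera images.
- tester: load tester, a grey box with a black top, 190 (its x) x 220 (its y) x 60 mm high, fixed. Origin: centre of its underside, on the bench; z up. The lever turns about a vertical axis through point lever_pivot and sweeps over the -x half of the black top. Nothing but the lever and its hub stands more than 20 mm above the top
- lever_pivot (a point): point on the lever's vertical axis at the tester's top face (60 mm above the bench), 45 mm along the tester's +x from its middle
- load_lever (a joint): angle of the load lever in rad: 0 = against the zero stop (red mark), growing clockwise seen from above to 1.8 at the other stop. Stiff (about 0.22 N m, some 2.9 N at the handle): it stays where it is left
- lever_handle (a point): middle of the lever's red upright handle, a cylinder 20 mm across, 18 to 58 mm above the tester's top, 77 mm from the pivot; this point is 38 mm above the top. Its frame turns with the lever: x outwards from the pivot along the lever, z up. The steel arm below it is 12 mm wide, 10 to 18 mm above the top; its white pointed tip ends 99 mm from the pivot
- setpoint: the green set marker, fixed to the tester's top. Origin on the lever's axis at the top face; its x axis points from the pivot to the marker, so the lever is on the mark when the x axes of lever_handle and setpoint agree. z up
- marker (a point): middle of the green marker's upper face: a green block 18 mm (radial) x 16 mm (across) x 5 mm high, 113.5 mm from the pivot
- power_unit: power unit, an aluminium case 125 (x) x 185 (y) mm, top 63 mm above the bench, on a brown pallet 200 x 210 x 18 mm; fixed. Origin: centre of the underside, on the bench; z up. Low components on the case stay below 81 mm
- socket (a point): centre of the mouth of the socket, at the top of a black block 60 (x) x 52 (y) mm, 83 mm above the bench. Rectangular hole 31 (x) x 23 mm (y), 17 mm deep, with a chamfered rim; z up
- relay_blue: the blue relay, 70 g, loose, standing upright. Black foot 28 (x) x 20 (y) x 14 mm high, above it a blue body 36 (x) x 28 (y) x 36 mm; 50 mm tall in all, white stripe along x on top. Origin: centre of the foot's underside; z up. It goes into the socket foot first, x along the socket's x (either way round), until the blue body rests on the black block (origin 14 mm below the mouth)
- relay_orange: an orange relay of the same shape and size, to be left alone; origin: centre of its underside
- power_driver: black electric screwdriver lying on the bench, about 210 mm long along its x, 36 mm high; origin under its middle; leave alone
- steel_cup: open steel cup, 68 mm across, 85 mm high; origin: centre of its underside; leave alone
- heat_sink: finned aluminium heat sink 50 (x) x 90 (y) x 38 mm high; origin: centre of its underside; leave alone
- threadlock: small white bottle with a red cap, 36 mm across, 95 mm high; origin: centre of its underside; leave alone
- wrench: steel wrench 160 mm long lying along its x; leave alone

How it is judged:
By the outcome, as a careful person would: the job done as asked, in the order asked, and still so for the second after the job is handed in, with the robot touching nothing.
It also fails if it takes over 72 s, if anything falls off the work surface, if the arm or the gripper's body presses on something with over 40 N, if the wrist force passes 120 N, or if a joint passes its speed limit or range.

## Working session

There is one attempt and no reset: what is moved stays moved. The work goes in short steps, Python scripts to look and compute and a tool call to move; the robot and the scene stay as the last step left them, time stands still between calls to the robot, and variables do not carry over. Pictures are saved under pics/ and viewed, at most 10 in all, crops included, and the job is handed in when it is done.

Besides the shell and the picture viewer there is one more tool, called after ">>>" by a JSON object that holds its "op" and its "data", one argument or row to a line. arm_command: Moves the arm, as the interface text tells. Its arguments: {"type":"object","properties":{"targets":{"type":"array","items":{"type":"array","items":{"type":"number"}}}},"required":["targets"]}

```bash
mkdir -p pics; python3 - <<'E'
from cell import env
import cv2,numpy as np
for n in("scene","top"):
    c=env.read_camera(n); cv2.imwrite(f"pics/{n}0.png",c["frame"][:,:,::-1]); 
    print(n,c["vertical_fov"],c["cx"],c["cy"],np.round(c["world_from_camera"],4).tolist())
s=env.state();print(s["eef_pos"],s["tcp_rot"],s["t"])
E
```

```text
scene 55.69400660432877 322.38565575968454 242.54819448443064 [[0.005, 0.7855, -0.6189, 1289.4186], [1.0, 0.0012, 0.0096, 82.9537], [0.0083, -0.6189, -0.7854, 928.8812], [0.0, 0.0, 0.0, 1.0]]
top 48.87209500896845 316.9924423671049 244.43011556907376 [[0.0182, -0.9977, 0.0646, 497.2572], [-0.9998, -0.0183, -0.0001, 58.4983], [0.0012, -0.0646, -0.9979, 1548.8597], [0.0, 0.0, 0.0, 1.0]]
[ 273.37278777 -561.82417643  214.15310807] [-3.14068236e+00 -9.56934758e-05  4.52802790e-01] 0.1
```

View pics/scene0.png

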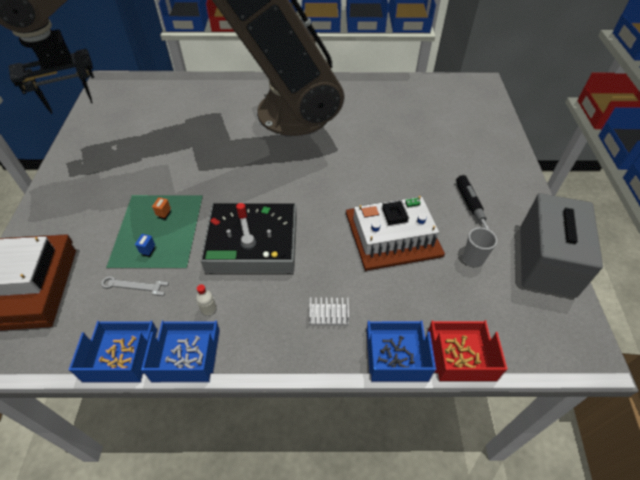

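View pics/top0.png

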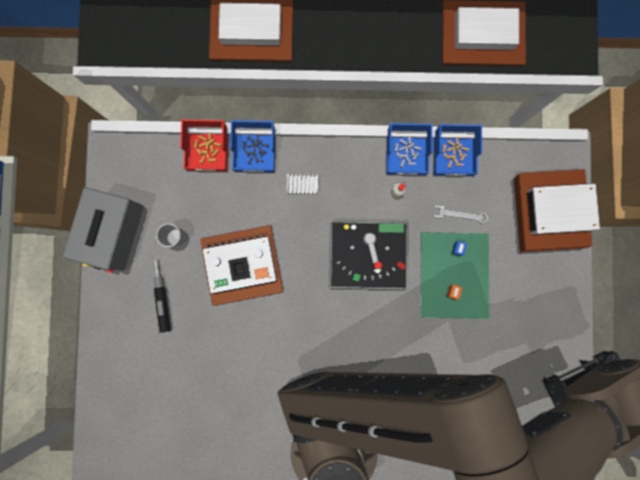

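The scene view shows the tester at (250,238), blue relay at (145,244), orange at (162,208) and the power unit at (396,228). The top view shows the lever running from (370,238) to (377,268), red mark (401,265), green marker (356,277), blue relay (459,248) and socket (239,268).

```bash
cat > h.py <<'E'
import cv2,numpy as np
def ray(c,uv):
    f=240/np.tan(np.radians(c["vertical_fov"]/2)); T=np.array(c["world_from_camera"])
    d=T[:3,:3]@np.array([(uv[0]-c["cx"])/f,(uv[1]-c["cy"])/f,1]); return T[:3,3],d/np.linalg.norm(d)
def onz(c,uv,z):
    o,d=ray(c,uv); return (o+d*(z-o[2])/d[2])[:2]
def blobs(c,roi,lo,hi,amin=6):
    x0,y0,x1,y1=roi; im=c["frame"][y0:y1,x0:x1]; h=cv2.cvtColor(im,cv2.COLOR_RGB2HSV)
    m=cv2.inRange(h,np.array(lo),np.array(hi)); n,l,s,ce=cv2.connectedComponentsWithStats(m)
    return [(s[i,4],ce[i]+[x0,y0],(s[i,:4]+[x0,y0,0,0]).tolist()) for i in range(1,n) if s[i,4]>=amin]
E
python3 - <<'E'
from cell import env
from h import *
T=env.read_camera("top");S=env.read_camera("scene")
def crop(c,r): return cv2.resize(c["frame"][r[1]:r[3],r[0]:r[2],::-1],(400,300),interpolation=cv2.INTER_CUBIC)
a=crop(T,(325,212,421,284));b=crop(T,(195,222,291,294));d=crop(S,(200,195,300,270));e=crop(S,(350,190,450,265))
cv2.imwrite("pics/c1.png",np.vstack([np.hstack([a,b]),np.hstack([d,e])]))
for nm,c,r in(("top relay",T,(440,232,480,305)),("top tester",T,(325,215,412,295)),("sc tester",S,(200,195,300,275)),("sc relay",S,(130,195,180,260))):
  for col,lo,hi in(("blue",(105,120,60),(130,255,255)),("orange",(5,130,90),(18,255,255)),("red",(0,150,90),(4,255,255)),("red2",(172,150,90),(180,255,255)),("green",(50,120,60),(75,255,255)),("white",(0,0,150),(180,50,255))):
    for bl in blobs(c,r,lo,hi): print(nm,col,bl[0],np.round(bl[1],1),bl[2])
E
```

```text
top relay blue 104 [458.8 248. ] [453, 241, 14, 14]
top relay orange 108 [454.  291.6] [448, 285, 14, 14]
top relay white 24 [460.6 247.7] [459, 244, 4, 8]
top relay white 14 [455.6 291.9] [454, 289, 4, 7]
top tester red 46 [377.5 264.7] [373, 261, 9, 7]
top tester red 42 [400.7 265. ] [397, 262, 8, 8]
top tester green 40 [356.2 277. ] [353, 274, 7, 7]
top tester white 19 [353.  226.8] [351, 225, 5, 5]
top tester white 168 [371.2 245.4] [365, 234, 12, 29]
top tester white 19 [377.2 270.3] [375, 269, 6, 4]
sc tester red 94 [240.9 209.3] [236, 203, 9, 15]
sc tester red 43 [214.7 220.9] [211, 218, 9, 7]
sc tester green 54 [265.1 209.7] [261, 206, 9, 8]
sc tester green 184 [221.2 254.1] [207, 251, 29, 7]
sc tester white 129 [246.  233.1] [242, 219, 11, 24]
sc tester white 21 [265.6 253.8] [263, 252, 6, 5]
sc relay blue 230 [145.1 244.9] [135, 234, 19, 21]
sc relay orange 192 [160.9 207.4] [152, 198, 18, 19]
sc relay white 12 [159.4 202.3] [158, 200, 4, 6]
sc relay white 26 [142.5 239.7] [140, 236, 6, 8]
```

View pics/c1.png

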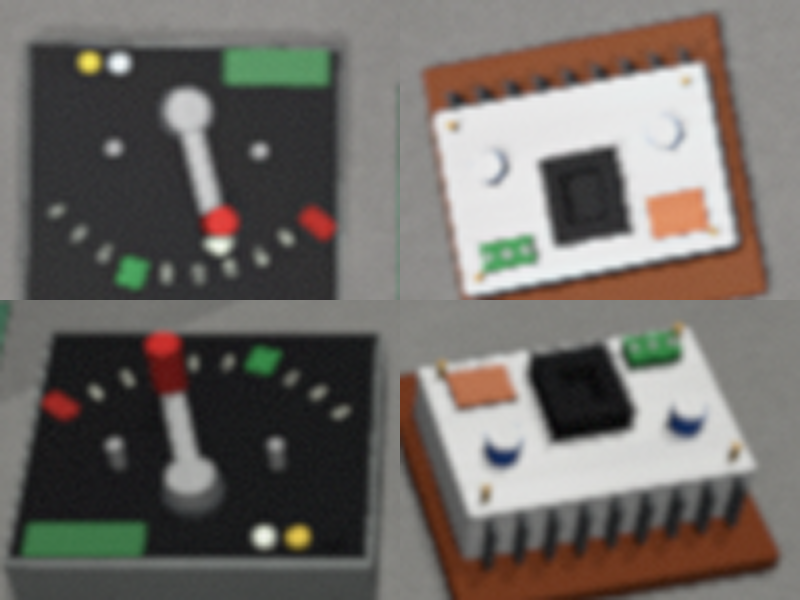

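The top crop shows the socket block at about (239,269) full-frame, tilted roughly 10°, long side along image vertical. The lever rests mid-scale between the red mark (right) and the green marker (left). Next I rectify patches onto known-height planes for precise centres and angles.

```bash
cat >> h.py <<'E'
def rect(c,z,cen,half,k=4):
    "metric patch at height z: k px/mm, image right=+x, down=+y"
    f=240/np.tan(np.radians(c["vertical_fov"]/2)); T=np.linalg.inv(np.array(c["world_from_camera"]))
    w=np.array([[cen[0]+sx*half,cen[1]+sy*half,z,1] for sx,sy in((-1,-1),(1,-1),(1,1),(-1,1))])@T.T
    p=np.float32(np.c_[f*w[:,0]/w[:,2]+c["cx"],f*w[:,1]/w[:,2]+c["cy"]]); n=int(2*half*k)
    q=np.float32([[0,0],[n,0],[n,n],[0,n]])
    return cv2.warpPerspective(c["frame"],cv2.getPerspectiveTransform(p,q),(n,n),flags=cv2.INTER_CUBIC)
def shape(im,cen,half,lo,hi,k=4,near=None):
    m=cv2.inRange(cv2.cvtColor(im,cv2.COLOR_RGB2HSV),np.array(lo),np.array(hi))
    m=cv2.morphologyEx(m,cv2.MORPH_CLOSE,np.ones((25,25)))
    cs=sorted(cv2.findContours(m,cv2.RETR_EXTERNAL,cv2.CHAIN_APPROX_NONE)[0],key=cv2.contourArea)
    if not cs: return None
    (x,y),(w,h),a=cv2.minAreaRect(cs[-1]); M=cv2.moments(cs[-1])
    if w<h: a+=90;w,h=h,w
    a=(a+90)%180-90
    o=lambda u,v:np.round([cen[0]-half+u/k,cen[1]-half+v/k],1).tolist()
    return "rect",o(x,y),"size",round(w/k,1),round(h/k,1),"long axis deg",round(a,1),"centroid",o(M["m10"]/M["m00"],M["m01"]/M["m00"])
E
python3 - <<'E'
from cell import env
from h import *
C={n:env.read_camera(n) for n in("top","scene")}
px={"top":dict(relay=(460.6,247.7),orange=(455.6,291.9),sock=(239.4,269),handle=(377.5,264.7),tip=(377.2,271.5),pivot=(369.8,238.5),red=(400.7,265),green=(356.2,277)),
"scene":dict(relay=(142.5,239.7),orange=(159.4,202.3),sock=(395,213),handle=(240.7,206),pivot=(247.5,239),red=(214.7,220.9),green=(265.1,209.7))}
z=dict(relay=50,orange=50,sock=83,handle=118,tip=74,pivot=80,red=65,green=65)
for n in C:
  for k in px[n]: print(n,k,np.round(onz(C[n],px[n][k],z[k]),1))
rc=onz(C["top"],px["top"]["relay"],50);sc=onz(C["top"],px["top"]["sock"],83)
out=[]
for n in C:
  a=rect(C[n],50,rc,35);b=rect(C[n],83,sc,50)
  print(n,"body",shape(a,rc,35,(105,100,50),(130,255,255)));print(n,"stripe",shape(a,rc,35,(0,0,140),(180,110,255)))
  print(n,"block",shape(b,sc,50,(0,0,0),(180,255,75)))
  out.append(np.hstack([cv2.resize(a,(300,300)),cv2.resize(b,(300,300))]))
cv2.imwrite("pics/r1.png",np.vstack(out)[:,:,::-1])
E
```

```text
top relay [ 592.5 -350. ]
top orange [ 467. -336.]
top sock [520.  272.2]
top handle [ 537.9 -106.4]
top tip [ 520.2 -110.9]
top pivot [611.7 -88.5]
top red [ 539.8 -177.7]
top green [503.9 -53.2]
scene relay [ 588.6 -349.7]
scene orange [ 462.4 -335.5]
scene sock [528.4 275.6]
scene handle [ 538.1 -104.4]
scene pivot [610.  -85.6]
scene red [ 539.9 -176.3]
scene green [501.7 -52.8]
top body ('rect', [591.7, -346.2], 'size', 39.2, 33.5, 'long axis deg', -15.1, 'centroid', [591.6, -346.3])
top stripe ('rect', [592.5, -350.0], 'size', 29.1, 13.5, 'long axis deg', -15.3, 'centroid', [592.6, -350.2])
top block ('rect', [521.2, 272.8], 'size', 54.4, 48.2, 'long axis deg', 12.1, 'centroid', [521.2, 273.3])
scene body ('rect', [600.4, -342.3], 'size', 67.6, 41.5, 'long axis deg', 29.1, 'centroid', [600.2, -341.2])
scene stripe ('rect', [587.4, -349.5], 'size', 29.7, 12.9, 'long axis deg', -14.0, 'centroid', [587.5, -349.4])
scene block ('rect', [526.2, 274.1], 'size', 72.0, 55.2, 'long axis deg', 11.6, 'centroid', [526.8, 274.5])
```

View pics/r1.png

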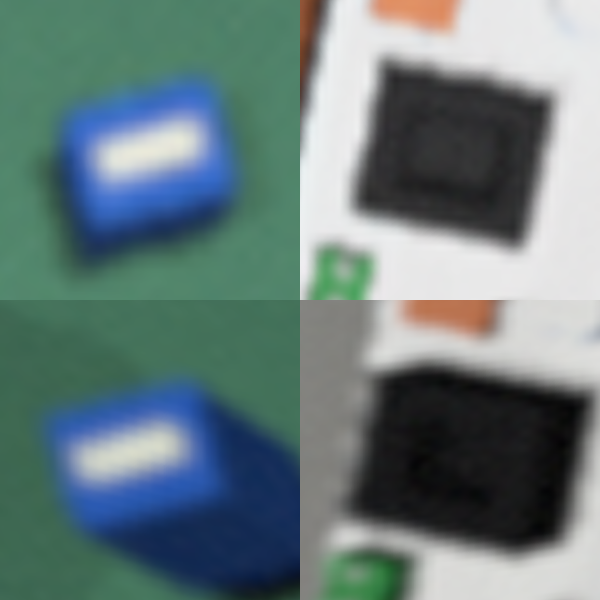

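The rectified patches show the blue relay's stripe centred at about (590,-350) with yaw -15°, and the socket block at about (521,272.5) with yaw 12°. Both views agree to a few mm. Moving toward the lever handle now.

>>> {"op": "arm_command", "data": {
  "targets": [
    [220,-148,20,0,1],
    [220,-148,20,0,1],
    [220,-148,20,0,1],
    [220,-148,20,0,1],
    [220,-148,20,0,1]
  ]
}}

```text
t: 0.8
eef_pos: [399.2, -344.7, 195.8]
tcp_rot: [3.141, -0.0, 0.452]
ft_force: [0.7, -0.2, 0.5]
opening: 0.998
grip_force: 0.0
```

```bash
cat > go.py <<'E'
import sys,numpy as np
from scipy.spatial.transform import Rotation as R
from cell import env
# usage: go.py x y z yawdeg  [...more] -> rows from present pose
s=env.state();p=np.array(s["eef_pos"]);r=R.from_euler("xyz",s["tcp_rot"]);yaw=np.degrees(s["tcp_rot"][2])
print("t",round(s["t"],2),"p",np.round(p,1),"yaw",round(yaw,2),"F",np.round(s["ft_force"],1),"open",round(s["opening"],3),"grip",round(s["grip_force"],1))
a=[float(v) for v in sys.argv[1:]]
for i in range(0,len(a),4):
    d=r.inv().apply(np.array(a[i:i+3])-p); w=(yaw-a[i+3]+180)%360-180
    print("row",np.round(d,1),round(w,2))
E
python3 go.py 538 -105.4 170 14.1 538 -105.4 84 14.1
```

```text
t 0.8 p [ 399.2 -344.7  195.8] yaw 25.92 F [ 0.7 -0.2  0.5] open 0.998 grip 0.0
row [ 229.4 -154.5   25.8] 11.82
row [ 229.4 -154.5  111.8] 11.82
```

>>> {"op": "arm_command", "data": {
  "targets": [
    [229,-154,26,11.8,1],
    [229,-154,26,11.8,1],
    [229,-154,26,11.8,1],
    [229,-154,26,11.8,1],
    [229,-154,26,11.8,1]
  ]
}}

```text
t: 1.3
eef_pos: [522.0, -133.2, 172.8]
tcp_rot: [3.141, -0.0, 0.247]
ft_force: [1.2, -0.2, -1.0]
opening: 0.999
grip_force: 0.0
```

>>> {"op": "arm_command", "data": {
  "targets": [
    [0,0,0,0,0.5],
    [0,0,0,0,0.5]
  ]
}}

```text
t: 1.5
eef_pos: [521.5, -134.2, 172.6]
tcp_rot: [-3.142, 0.0, 0.249]
ft_force: [-0.1, -1.0, 0.4]
opening: 0.884
grip_force: 0.0
```

```bash
python3 go.py 538 -105.4 84 14.1
```

```text
t 1.5 p [ 521.5 -134.2  172.6] yaw 14.29 F [-0.1 -1.   0.4] open 0.884 grip 0.0
row [ 23.1 -23.8  88.6] 0.19
```

>>> {"op": "arm_command", "data": {
  "targets": [
    [23,-24,20,0.2,0.5],
    [23,-24,20,0.2,0.5],
    [23,-24,20,0.2,0.5],
    [23,-24,20,0.2,0.5]
  ]
}}

```text
t: 1.9
eef_pos: [537.4, -107.5, 153.3]
tcp_rot: [3.141, -0.0, 0.242]
ft_force: [0.4, 0.1, 0.3]
opening: 0.553
grip_force: 0.0
```

```bash
python3 - <<'E'
from cell import env
from h import *
o=[]
for n,(u,v) in(("top",(377,262)),("scene",(241,195))):
    c=env.read_camera(n); o.append(cv2.resize(c["frame"][v-45:v+45,u-45:u+45,::-1],(400,400),interpolation=cv2.INTER_CUBIC))
cv2.imwrite("pics/g1.png",np.hstack(o))
E
python3 go.py 538 -105.4 84 14.1
```

```text
t 2.0 p [ 537.5 -107.4  153.4] yaw 13.86 F [-0.9 -0.7  0.3] open 0.513 grip 0.0
row [ 0.9 -1.9 69.4] -0.24
```

View pics/g1.png

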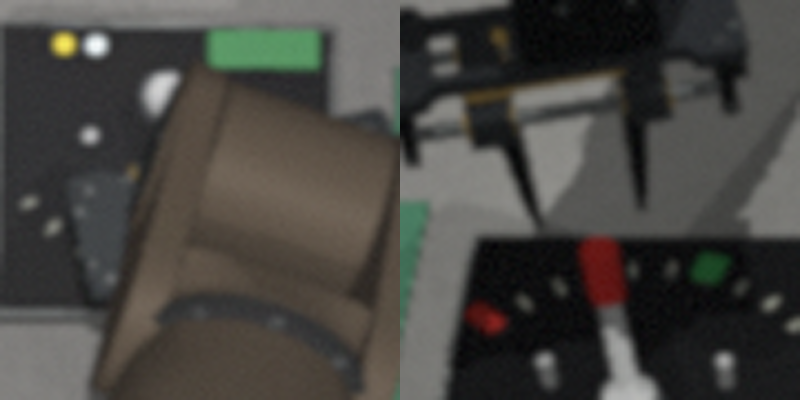

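The scene view shows both fingertips (mid at about pixel (239,199)) straddling the handle (241,205); the top view is blocked by the arm. Descending and gripping.

>>> {"op": "arm_command", "data": {
  "targets": [
    [1,-2,35,0,0.5],
    [1,-2,69,0,0.5],
    [1,-2,69,0,0.5],
    [1,-2,69,0,0.1],
    [1,-2,69,0,0.1]
  ]
}}

```text
t: 2.5
eef_pos: [538.9, -104.6, 85.5]
tcp_rot: [3.14, -0.002, 0.243]
ft_force: [-0.0, -0.2, -0.3]
opening: 0.389
grip_force: 0.0
```

>>> {"op": "arm_command", "data": {
  "targets": [
    [0,0,0,0,0.1],
    [0,0,0,0,0.1],
    [0,0,0,0,0.1]
  ]
}}

```text
t: 2.8
eef_pos: [538.6, -104.4, 84.9]
tcp_rot: [3.14, -0.001, 0.243]
ft_force: [-1.9, -2.5, 7.4]
opening: 0.203
grip_force: 30.0
```

```bash
python3 - <<'E'
from h import *
from cell import env
c=env.read_camera("scene");print(onz(c,(239,198.6),153.4))
# arc points about pivot est
import subprocess
P=np.array([611,-87.]);a=[]
for th in(204,214,224,231.7): 
    t=np.radians(th); a+=[*(P+77*np.array([np.cos(t),np.sin(t)])),84,th-180]
print(subprocess.run(["python3","go.py"]+[str(v) for v in a],capture_output=True,text=True).stdout)
E
```

```text
[ 547.26478158 -102.66878913]
t 2.85 p [ 538.6 -104.4   84.9] yaw 13.95 F [-1.8 -2.7  6.8] open 0.203 grip 30.0
row [-1.4 14.   0.9] -10.05
row [ 2.1 26.9  0.9] -20.05
row [ 7.8 39.1  0.9] -30.05
row [13.6 47.7  0.9] -37.75
```

>>> {"op": "arm_command", "data": {
  "targets": [
    [0.2,5.4,-1,-4,0.1],
    [0.7,10.7,-1,-8,0.1],
    [1.7,16,-1,-12,0.1],
    [3,21.2,-1,-16,0.1],
    [4.6,26.3,-1,-20,0.1]
  ]
}}

```text
t: 3.35
eef_pos: [549.0, -128.1, 85.0]
tcp_rot: [-3.141, -0.0, 0.595]
ft_force: [0.8, 4.2, -1.1]
opening: 0.206
grip_force: 30.0
```

>>> {"op": "arm_command", "data": {
  "targets": [
    [0.2,5.4,0,-4,0.1],
    [0.7,10.7,0,-8,0.1],
    [1.0,13.4,0,-10,0.1],
    [1.5,16,0,-12,0.1],
    [1.5,16,0,-12,0.1]
  ]
}}

```text
t: 3.85
eef_pos: [559.3, -140.4, 85.0]
tcp_rot: [-3.141, -0.001, 0.803]
ft_force: [0.9, 3.1, -0.3]
opening: 0.204
grip_force: 30.0
```

>>> {"op": "arm_command", "data": {
  "targets": [
    [0.1,2.7,0,-2,0.1],
    [0.1,2.7,0,-2,0.1]
  ]
}}

```text
t: 4.05
eef_pos: [561.2, -142.1, 85.0]
tcp_rot: [-3.141, -0.0, 0.838]
ft_force: [0.5, 5.0, -0.4]
opening: 0.207
grip_force: 30.0
```

>>> {"op": "arm_command", "data": {
  "targets": [
    [0.1,2.7,0,-2,0.1],
    [0.1,2.7,0,-2,0.1]
  ]
}}

```text
t: 4.25
eef_pos: [563.2, -143.8, 85.0]
tcp_rot: [-3.141, -0.0, 0.873]
ft_force: [0.2, 4.3, 0.2]
opening: 0.204
grip_force: 30.0
```

>>> {"op": "arm_command", "data": {
  "targets": [
    [0,2,0,-1.5,0.1],
    [0,2,0,-1.5,0.1]
  ]
}}

```text
t: 4.45
eef_pos: [564.2, -144.7, 85.0]
tcp_rot: [-3.14, -0.0, 0.898]
ft_force: [-1.6, 7.0, 2.1]
opening: 0.203
grip_force: 30.0
```

>>> {"op": "arm_command", "data": {
  "targets": [
    [0,1.5,0,-1,0.1],
    [0,1.5,0,-1,0.1]
  ]
}}

```text
t: 4.65
eef_pos: [564.3, -144.7, 84.9]
tcp_rot: [-3.137, 0.0, 0.915]
ft_force: [-6.7, 12.4, 6.5]
opening: 0.203
grip_force: 30.0
```

>>> {"op": "arm_command", "data": {
  "targets": [
    [0,0,0,0,0.5],
    [0,0,0,0,0.5],
    [0,0,0,0,0.5],
    [0,0,-40,0,0.5],
    [0,0,-80,0,0.5]
  ]
}}

```text
t: 5.15
eef_pos: [565.5, -146.8, 165.1]
tcp_rot: [-3.14, 0.001, 0.915]
ft_force: [1.3, -0.3, 0.6]
opening: 0.494
grip_force: 0.0
```

```bash
python3 go.py 590 -350 120 -14.7
```

```text
t 5.15 p [ 565.5 -146.8  165.1] yaw 52.42 F [ 1.3 -0.3  0.6] open 0.494 grip 0.0
row [-146.1  143.4   44.9] 67.12
```

>>> {"op": "arm_command", "data": {
  "targets": [
    [-146,143,0,67,0.55],
    [-146,143,0,67,0.55],
    [-146,143,0,67,0.55],
    [-146,143,0,67,0.55],
    [-146,143,0,67,0.55]
  ]
}}

```text
t: 5.65
eef_pos: [590.0, -355.2, 164.3]
tcp_rot: [3.14, -0.001, 0.155]
ft_force: [-0.5, 1.3, 0.1]
opening: 0.55
grip_force: 0.0
```

```bash
python3 go.py 590 -350 120 -14.7; python3 - <<'E'
from cell import env
from h import *
c=env.read_camera("top")
for col,lo,hi in(("red",(0,150,90),(4,255,255)),("green",(50,120,60),(75,255,255)),("white",(0,0,150),(180,50,255))):
    for bl in blobs(c,(325,215,412,295),lo,hi): print(col,bl[0],np.round(bl[1],1),bl[2])
E
```

```text
t 5.65 p [ 590.  -355.2  164.3] yaw 8.87 F [-0.5  1.3  0.1] open 0.55 grip 0.0
row [ 0.8 -5.2 44.3] 23.57
red 43 [392.4 254.9] [389, 252, 8, 7]
red 41 [400.7 265.1] [397, 262, 8, 8]
green 39 [356.3 277. ] [353, 274, 7, 7]
white 269 [371.3 216.5] [326, 215, 86, 8]
white 85 [326.2 236.1] [325, 223, 4, 28]
white 20 [353.1 226.7] [351, 225, 5, 5]
white 171 [375.1 242.9] [365, 234, 24, 21]
white 6 [351.8 247.2] [351, 246, 3, 3]
white 6 [326.5 256.8] [326, 255, 2, 5]
white 14 [395.1 259.9] [393, 258, 5, 4]
white 16 [325.6 275.1] [325, 270, 3, 11]
white 6 [325.5 283. ] [325, 282, 2, 3]
white 60 [406.5 290.5] [398, 284, 14, 11]
white 61 [330.9 291.8] [325, 287, 15, 8]
white 10 [344.7 291.6] [343, 291, 5, 3]
```

Lever now points at the red mark (handle pixel (392,255), mark (401,265)).

>>> {"op": "arm_command", "data": {
  "targets": [
    [1,-5,50,23.5,0.55],
    [1,-5,100,23.5,0.55],
    [1,-5,84,23.5,0.55],
    [1,-5,84,23.5,0.55],
    [1,-5,84,23.5,0.55]
  ]
}}

```text
t: 6.2
eef_pos: [591.1, -344.5, 81.9]
tcp_rot: [3.141, -0.002, -0.24]
ft_force: [-0.6, -0.1, 1.2]
opening: 0.545
grip_force: 0.0
```

```bash
python3 - <<'E'
from cell import env
from h import *
o=[]
for n,(u,v) in(("top",(460,248)),("scene",(144,230))):
    c=env.read_camera(n); o.append(cv2.resize(c["frame"][v-36:v+36,u-36:u+36,::-1],(400,400),interpolation=cv2.INTER_CUBIC))
cv2.imwrite("pics/g2.png",np.hstack(o))
E
python3 go.py 590 -350 20 -14.7
```

```text
t 6.3 p [ 590.9 -344.5   81.9] yaw -13.81 F [ 0.7  0.5 -0.1] open 0.55 grip 0.0
row [ 0.3  5.5 61.9] 0.89
```

View pics/g2.png

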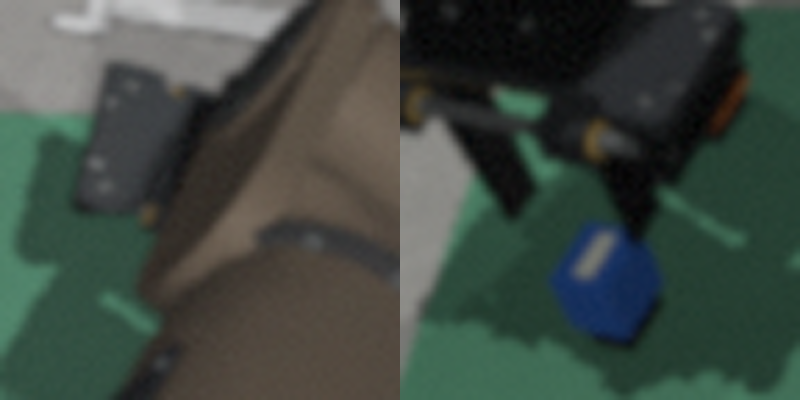

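The scene crop shows the fingers straddling the blue relay (stripe at crop (595,256)), about 5 mm off along y, which I correct as I descend.

>>> {"op": "arm_command", "data": {
  "targets": [
    [0,5.5,0,0.9,0.55],
    [0,5.5,30,0.9,0.55],
    [0,5.5,62,0.9,0.55],
    [0,5.5,62,0.9,0.55]
  ]
}}

```text
t: 6.7
eef_pos: [587.4, -349.0, 15.5]
tcp_rot: [-3.14, 0.005, -0.26]
ft_force: [-0.6, 0.8, -0.3]
opening: 0.553
grip_force: 0.0
```

>>> {"op": "arm_command", "data": {
  "targets": [
    [0,0,0,0,0.55],
    [0,0,0,0,0.2],
    [0,0,0,0,0.2],
    [0,0,0,0,0.2],
    [0,0,0,0,0.2]
  ]
}}

```text
t: 7.2
eef_pos: [589.4, -350.0, 19.7]
tcp_rot: [3.141, -0.001, -0.26]
ft_force: [-1.2, 1.1, 5.6]
opening: 0.294
grip_force: 30.0
```

>>> {"op": "arm_command", "data": {
  "targets": [
    [0,0,-20,0,0.2],
    [0,0,-60,0,0.2],
    [0,0,-110,0,0.2],
    [0,0,-160,0,0.2],
    [0,0,-180,0,0.2]
  ]
}}

```text
t: 7.7
eef_pos: [590.2, -350.4, 204.4]
tcp_rot: [3.139, -0.006, -0.26]
ft_force: [-0.2, -0.8, -0.8]
opening: 0.294
grip_force: 30.0
```

>>> {"op": "arm_command", "data": {
  "targets": [
    [-15,-40,0,0,0.2],
    [-33,-85,0,0,0.2],
    [-51,-130,0,0,0.2],
    [-68,-175,0,0,0.2],
    [-85,-220,0,0,0.2]
  ]
}}

```text
t: 8.2
eef_pos: [563.1, -113.5, 199.1]
tcp_rot: [3.142, -0.0, -0.261]
ft_force: [0.4, -0.0, -0.8]
opening: 0.293
grip_force: 30.0
```

>>> {"op": "arm_command", "data": {
  "targets": [
    [-15,-40,0,0,0.2],
    [-33,-85,0,0,0.2],
    [-51,-130,0,0,0.2],
    [-68,-175,0,0,0.2],
    [-85,-220,0,0,0.2]
  ]
}}

```text
t: 8.7
eef_pos: [537.7, 121.0, 199.1]
tcp_rot: [-3.142, -0.001, -0.261]
ft_force: [1.3, 0.1, -1.0]
opening: 0.294
grip_force: 30.0
```

```bash
python3 go.py 521 272.5 150 12 
```

```text
t 8.7 p [537.7 121.  199.1] yaw -14.93 F [ 1.3  0.1 -1. ] open 0.294 grip 30.0
row [ -55.2 -142.1   49.1] -26.93
```

>>> {"op": "arm_command", "data": {
  "targets": [
    [-20,-45,0,-7,0.2],
    [-37,-90,10,-14,0.2],
    [-55,-135,20,-21,0.2],
    [-55,-142,40,-27,0.2],
    [-55,-142,49,-27,0.2]
  ]
}}

```text
t: 9.2
eef_pos: [520.7, 271.9, 148.4]
tcp_rot: [3.141, 0.002, 0.215]
ft_force: [-0.5, 0.2, -0.6]
opening: 0.291
grip_force: 30.0
```

>>> {"op": "arm_command", "data": {
  "targets": [
    [0,0,0,0,0.2],
    [0,0,0,0,0.2]
  ]
}}

```text
t: 9.4
eef_pos: [522.0, 269.5, 150.3]
tcp_rot: [3.141, -0.0, 0.207]
ft_force: [0.5, 0.8, -1.3]
opening: 0.294
grip_force: 30.0
```

```bash
python3 - <<'E'
from cell import env
from h import *
C={n:env.read_camera(n) for n in("top","scene")}
p=env.state()["eef_pos"]; o=[]
for n in C:
    c=C[n]; a=rect(c,p[2]+30,p[:2],50); b=rect(c,83,(521,272.5),50)
    print(n,"stripe",shape(a,p[:2],50,(0,0,140),(180,110,255)))
    o+= [np.hstack([cv2.resize(a,(300,300)),cv2.resize(b,(300,300))])]
cv2.imwrite("pics/g3.png",np.vstack(o)[:,:,::-1])
E
python3 go.py 521 272.5 104 12
```

```text
top stripe ('rect', [550.8, 226.6], 'size', 17.3, 14.0, 'long axis deg', 26.6, 'centroid', [550.1, 227.1])
scene stripe ('rect', [565.2, 314.3], 'size', 13.8, 10.2, 'long axis deg', 0.0, 'centroid', [564.8, 315.3])
t 9.5 p [522.3 269.6 150.7] yaw 11.9 F [ 0.5  0.3 -1.1] open 0.296 grip 30.0
row [-0.7 -3.1 46.7] -0.1
```

View pics/g3.png

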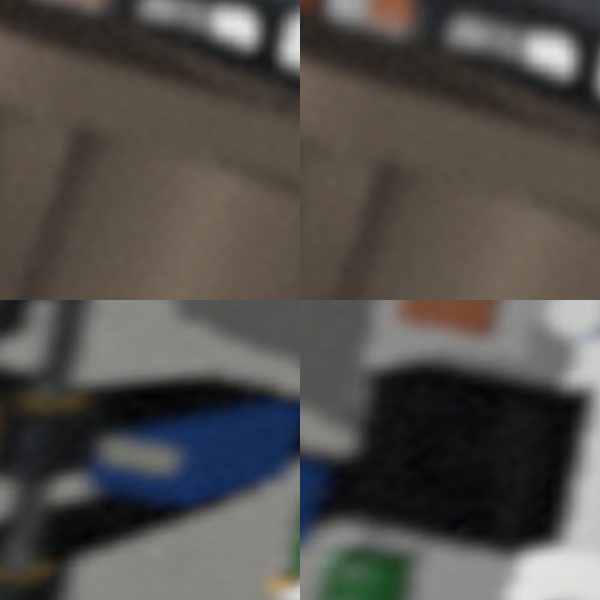

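The top view is blocked by the arm. The scene crop shows the stripe near the tool centre, so I refine the socket from edge profiles in the first pictures and the held relay from the scene stripe.

```bash
python3 - <<'E'
from cell import env
from h import *
from scipy.ndimage import map_coordinates as mc
now={n:env.read_camera(n) for n in("top","scene")}
old={n:dict(now[n],frame=cv2.imread(f"pics/{n}0.png")[:,:,::-1]) for n in now}
cen=np.array([521,273.5]);a=np.radians(11.8);ux=np.array([np.cos(a),np.sin(a)]);uy=np.array([-ux[1],ux[0]])
for n in old:
  for z in(83,63):
    g=rect(old[n],z,cen,50).astype(float).mean(2)
    for nm,u,w in(("+x",ux,uy),("-x",-ux,uy),("+y",uy,ux),("-y",-uy,ux)):
      r=[]
      for s in np.arange(-14,15,2):
        d=np.arange(15,46,.25);q=(s*w+d[:,None]*u+50)*4
        f=mc(g,[q[:,1],q[:,0]],order=1);lo,hi=f[:12].mean(),np.percentile(f,90)
        i=np.argmax(f>(lo+hi)/2); r.append(d[i])
      sl=np.degrees(np.arctan(np.polyfit(np.arange(-14,15,2),r,1)[0])); print(n,z,nm,round(float(np.median(r)),1),"slope",round(sl,1))
p=env.state()["eef_pos"];c=now["scene"];im=rect(c,p[2]+30,p[:2],25)
print(p); g=cv2.cvtColor(im,cv2.COLOR_RGB2HSV); m=cv2.inRange(g,np.array((0,0,90)),np.array((180,110,255)))
m[:, :60]*=1
for i,s in enumerate(zip(*cv2.connectedComponentsWithStats(m)[2:])):
  if s[0][4]>500 : print(s[0].tolist(),np.round(p[:2]-25+s[1]/4,1))
E
```

```text
top 83 +x 29.8 slope -0.6
top 83 -x 29.5 slope 0.5
top 83 +y 26.0 slope 0.1
top 83 -y 26.8 slope 1.5
top 63 +x 31.0 slope -1.1
top 63 -x 28.8 slope 0.2
top 63 +y 28.8 slope -0.2
top 63 -y 24.2 slope 1.4
scene 83 +x 40.8 slope -0.5
scene 83 -x 29.5 slope 0.5
scene 83 +y 28.8 slope 4.0
scene 83 -y 29.0 slope 1.5
scene 63 +x 27.0 slope -1.1
scene 63 -x 40.8 slope 14.5
scene 63 +y 37.5 slope -0.9
scene 63 -y 22.0 slope 1.6
[522.19217786 269.84673384 150.60444713]
[0, 0, 200, 200, 32462] [522.7 269.3]
[0, 0, 169, 13, 1207] [511.3 245.9]
[36, 84, 110, 55, 4657] [520.2 272.3]
[0, 132, 32, 33, 735] [500.3 281.3]
[133, 173, 67, 27, 931] [541.3 292.5]
```

>>> {"op": "arm_command", "data": {
  "targets": [
    [1.5,-3.4,20,0,0.2],
    [1.5,-3.4,43,0,0.2],
    [1.5,-3.4,43,0,0.2],
    [1.5,-3.4,43,0,0.2]
  ]
}}

```text
t: 10.0
eef_pos: [522.7, 274.0, 107.4]
tcp_rot: [3.142, -0.0, 0.21]
ft_force: [-0.5, 0.7, -1.0]
opening: 0.297
grip_force: 30.0
```

```bash
python3 - <<'E'
from cell import env
from h import *
c=env.read_camera("scene")
cv2.imwrite("pics/g4.png",cv2.resize(c["frame"][175:265,345:465,::-1],(800,600),interpolation=cv2.INTER_CUBIC))
E
python3 go.py 523 273.5 104 11.8
```

```text
t 10.05 p [523.  274.1 107.8] yaw 12.04 F [ 0.1  0.5 -0.5] open 0.293 grip 30.0
row [-0.1  0.6  3.8] 0.24
```

View pics/g4.png

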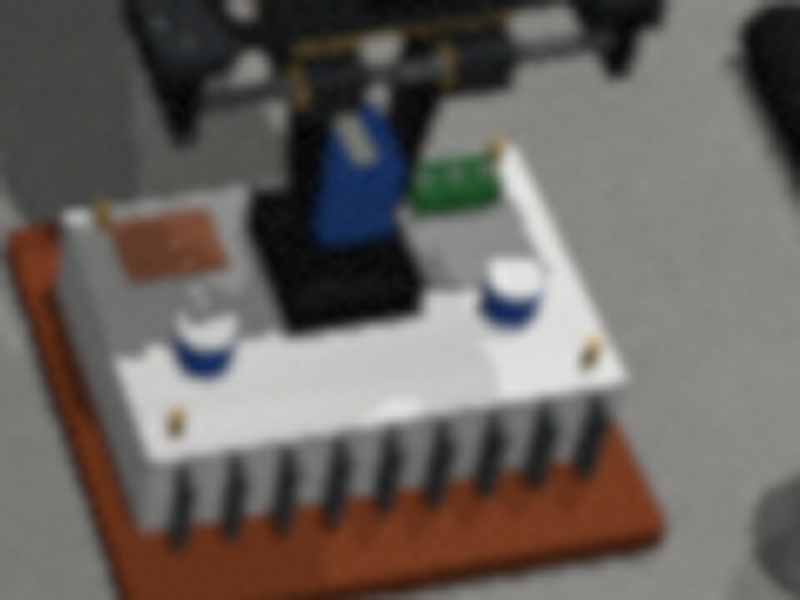

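The scene crop shows the relay hanging over the socket block, roughly centred (body bottom at crop (356,240), block front edge around (353,270)). Lowering gently while watching force.

>>> {"op": "arm_command", "data": {
  "targets": [
    [0,0,3,0.2,0.2],
    [0,0,5,0.2,0.2],
    [0,0,6,0.2,0.2],
    [0,0,6,0.2,0.2]
  ]
}}

```text
t: 10.45
eef_pos: [522.4, 274.1, 100.8]
tcp_rot: [3.142, 0.0, 0.207]
ft_force: [-0.0, 0.3, -0.3]
opening: 0.297
grip_force: 30.0
```

```bash
python3 -c "
from cell import env
s=env.state();print(s['moment'],s['ft_force'])"; python3 go.py 523 273 100 11.8
```

```text
[ 0.03378426 -0.03107132  0.0322686 ] [-0.0382033   0.29499147 -0.27346706]
t 10.45 p [522.4 274.1 100.8] yaw 11.87 F [-0.   0.3 -0.3] open 0.297 grip 30.0
row [0.3 1.2 0.8] 0.07
```

>>> {"op": "arm_command", "data": {
  "targets": [
    [0,0,1,0,0.2],
    [0,0,2,0,0.2],
    [0,0,2,0,0.2]
  ]
}}

```text
t: 10.75
eef_pos: [522.6, 274.2, 100.5]
tcp_rot: [-3.142, -0.001, 0.207]
ft_force: [-5.7, -3.1, 16.8]
opening: 0.291
grip_force: 30.0
```

>>> {"op": "arm_command", "data": {
  "targets": [
    [0,0,1,0,0.2],
    [0,0,2,0,0.2],
    [0,0,2,0,0.2]
  ]
}}

```text
t: 11.05
eef_pos: [522.7, 274.3, 100.2]
tcp_rot: [-3.141, -0.003, 0.207]
ft_force: [-10.7, -4.4, 34.7]
opening: 0.295
grip_force: 30.0
```

Contact on the chamfer: the force points towards -x, so back off and shift that way.

>>> {"op": "arm_command", "data": {
  "targets": [
    [0,0,-4,0,0.2],
    [-1.5,0.4,-4,0,0.2],
    [-1.5,0.4,-1,0,0.2],
    [-1.5,0.4,0,0,0.2],
    [-1.5,0.4,0,0,0.2]
  ]
}}

```text
t: 11.55
eef_pos: [521.7, 273.7, 99.6]
tcp_rot: [-3.141, -0.003, 0.207]
ft_force: [-7.7, -4.1, 34.7]
opening: 0.291
grip_force: 30.0
```

>>> {"op": "arm_command", "data": {
  "targets": [
    [0,0,1,0,0.2],
    [0,0,1,0,0.2]
  ]
}}

```text
t: 11.75
eef_pos: [522.1, 273.8, 99.2]
tcp_rot: [-3.141, -0.004, 0.207]
ft_force: [-8.6, -3.8, 40.5]
opening: 0.292
grip_force: 30.0
```

>>> {"op": "arm_command", "data": {
  "targets": [
    [0,0,-6,0,0.2],
    [-2,0.6,-6,0,0.2],
    [-2,0.6,-3,0,0.2],
    [-2,0.6,-2,0,0.2],
    [-2,0.6,-2,0,0.2]
  ]
}}

```text
t: 12.25
eef_pos: [519.4, 272.5, 99.3]
tcp_rot: [3.142, -0.001, 0.207]
ft_force: [-6.8, -2.2, 27.7]
opening: 0.295
grip_force: 30.0
```

>>> {"op": "arm_command", "data": {
  "targets": [
    [0,0,1,0,0.2],
    [0,0,1,0,0.2]
  ]
}}

```text
t: 12.45
eef_pos: [519.8, 272.6, 99.0]
tcp_rot: [-3.142, -0.002, 0.207]
ft_force: [-7.1, -3.3, 33.9]
opening: 0.295
grip_force: 30.0
```

```bash
cat > st.py <<'E'
from cell import env
from h import *
c=env.read_camera("scene");s=env.state();p=s["eef_pos"]
im=rect(c,p[2]+30,p[:2],25);m=cv2.inRange(cv2.cvtColor(im,cv2.COLOR_RGB2HSV),np.array((0,0,90)),np.array((180,110,255)))
for q in zip(*cv2.connectedComponentsWithStats(m)[2:]):
  if 2000<q[0][4]<9000: print(q[0].tolist(),"stripe-TCP",np.round(q[1]/4-25,1))
print("mom",np.round(s["moment"],2),"F",np.round(s["ft_force"],1),np.round(p,1))
E
python3 st.py
```

```text
[45, 84, 96, 54, 4095] stripe-TCP [-2.2  2.8]
mom [-0.99  1.4  -0.07] F [-6.7 -3.  32.8] [519.8 272.6  99. ]
```

>>> {"op": "arm_command", "data": {
  "targets": [
    [0,0,-8,0,0.2],
    [0,0,-10,0,0.2],
    [0,0,-10,0,0.2]
  ]
}}

```text
t: 12.8
eef_pos: [519.1, 272.4, 106.2]
tcp_rot: [3.141, 0.001, 0.207]
ft_force: [-0.2, -0.8, -0.4]
opening: 0.296
grip_force: 30.0
```

```bash
python3 st.py
```

```text
[44, 84, 97, 55, 4118] stripe-TCP [-2.   2.9]
mom [0.02 0.02 0.05] F [ 0.6 -0.5 -1. ] [519.  272.3 106. ]
```

>>> {"op": "arm_command", "data": {
  "targets": [
    [-1.5,0,0,0,0.2],
    [-1.5,0,4,0,0.2],
    [-1.5,0,6,0,0.2],
    [-1.5,0,8,0,0.2],
    [-1.5,0,8,0,0.2]
  ]
}}

```text
t: 13.35
eef_pos: [517.6, 272.1, 99.4]
tcp_rot: [3.141, 0.0, 0.207]
ft_force: [-3.5, -1.0, 9.2]
opening: 0.286
grip_force: 30.0
```

```bash
python3 st.py
```

```text
[46, 85, 94, 53, 3885] stripe-TCP [-2.   2.9]
mom [-0.37  0.67 -0.07] F [-3.7 -1.4 10. ] [517.6 272.1  99.4]
```

Lateral force always points radially (arm compliance), so it isn't chamfer guidance. The moments suggest contact on the -y side instead. Probing towards +y.

>>> {"op": "arm_command", "data": {
  "targets": [
    [0,0,-8,0,0.2],
    [4.5,-3.2,-8,0,0.2],
    [4.5,-3.2,-3,0,0.2],
    [4.5,-3.2,0,0,0.2],
    [4.5,-3.2,0,0,0.2]
  ]
}}

```text
t: 13.9
eef_pos: [521.1, 276.0, 97.8]
tcp_rot: [3.141, 0.002, 0.207]
ft_force: [0.2, -0.6, -0.7]
opening: 0.292
grip_force: 30.0
```

```bash
python3 st.py
```

```text
[49, 84, 92, 55, 3956] stripe-TCP [-1.5  2.9]
mom [ 0.01  0.07 -0.01] F [-0.9 -0.9  0.1] [521.2 276.1  98.1]
```

No contact and already deeper than before. Continuing down.

>>> {"op": "arm_command", "data": {
  "targets": [
    [0,0,2,0,0.2],
    [0,0,4,0,0.2],
    [0,0,4,0,0.2]
  ]
}}

```text
t: 14.25
eef_pos: [521.4, 276.1, 94.4]
tcp_rot: [3.141, 0.0, 0.207]
ft_force: [-0.5, -0.4, -1.0]
opening: 0.294
grip_force: 30.0
```

```bash
python3 st.py
```

```text
[49, 84, 91, 55, 3802] stripe-TCP [-1.3  2.9]
mom [-0.06  0.11 -0.01] F [-0.8  0.4 -1.3] [521.4 276.1  94.6]
```

>>> {"op": "arm_command", "data": {
  "targets": [
    [0,0,2,0,0.2],
    [0,0,4,0,0.2],
    [0,0,4,0,0.2]
  ]
}}

```text
t: 14.6
eef_pos: [521.3, 276.1, 90.5]
tcp_rot: [3.141, 0.0, 0.207]
ft_force: [-0.9, -0.6, -1.4]
opening: 0.295
grip_force: 30.0
```

>>> {"op": "arm_command", "data": {
  "targets": [
    [0,0,1,0,0.2],
    [0,0,2,0,0.2],
    [0,0,2,0,0.2]
  ]
}}

```text
t: 14.9
eef_pos: [521.3, 276.1, 88.6]
tcp_rot: [3.141, 0.0, 0.207]
ft_force: [-3.0, -0.9, -1.9]
opening: 0.295
grip_force: 30.0
```

```bash
python3 st.py
```

```text
[51, 84, 92, 56, 3903] stripe-TCP [-0.9  3.1]
mom [-0.09  0.49  0.01] F [-2.9 -0.6 -1.6] [521.3 276.1  88.6]
```

>>> {"op": "arm_command", "data": {
  "targets": [
    [0,0,1,0,0.2],
    [0,0,1.5,0,0.2],
    [0,0,1.5,0,0.2]
  ]
}}

```text
t: 15.25
eef_pos: [521.3, 276.1, 87.2]
tcp_rot: [3.141, 0.0, 0.207]
ft_force: [-3.7, -1.3, 0.5]
opening: 0.291
grip_force: 30.0
```

>>> {"op": "arm_command", "data": {
  "targets": [
    [0,0,1,0,0.2],
    [0,0,1,0,0.2]
  ]
}}

```text
t: 15.45
eef_pos: [521.3, 276.2, 86.2]
tcp_rot: [3.141, 0.0, 0.207]
ft_force: [-4.7, -0.8, 0.0]
opening: 0.295
grip_force: 30.0
```

```bash
python3 st.py
```

```text
[52, 84, 89, 57, 3863] stripe-TCP [-1.   3.1]
mom [-0.15  0.91  0.02] F [-4.2 -0.9  1.1] [521.3 276.1  86.2]
```

>>> {"op": "arm_command", "data": {
  "targets": [
    [-1,0,0,0,0.2],
    [-1,0,0,0,0.2],
    [-1,0,0,0,0.2]
  ]
}}

```text
t: 15.8
eef_pos: [521.1, 276.1, 86.4]
tcp_rot: [-3.142, -0.001, 0.207]
ft_force: [0.2, 0.3, -0.5]
opening: 0.294
grip_force: 30.0
```

```bash
python3 - <<'E'
from cell import env
from h import *
c=env.read_camera("scene")
cv2.imwrite("pics/g5.png",cv2.resize(c["frame"][182:242,360:440,::-1],(800,600),interpolation=cv2.INTER_CUBIC))
E
python3 st.py
```

```text
[51, 84, 91, 56, 3829] stripe-TCP [-1.   3.1]
mom [ 0.02 -0.03 -0.02] F [ 0.7 -1.4 -1.4] [520.9 276.1  86.4]
```

View pics/g5.png

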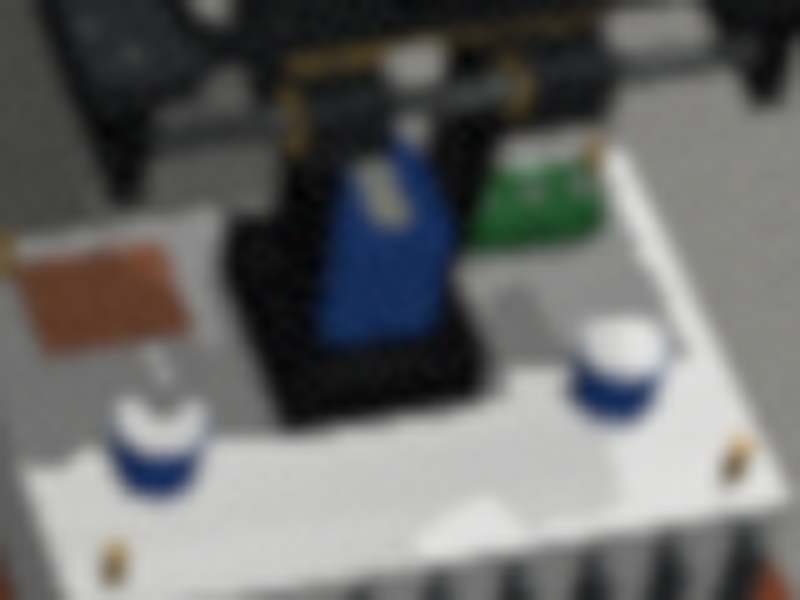

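The scene crop shows the relay upright in the socket, body bottom just above or on the block. Pressing further.

>>> {"op": "arm_command", "data": {
  "targets": [
    [0,0,1,0,0.2],
    [0,0,1.5,0,0.2],
    [0,0,1.5,0,0.2]
  ]
}}

```text
t: 16.2
eef_pos: [520.9, 276.1, 85.7]
tcp_rot: [-3.142, -0.001, 0.207]
ft_force: [-2.3, -1.4, 10.4]
opening: 0.295
grip_force: 30.0
```

```bash
python3 st.py
```

```text
[49, 85, 91, 55, 3786] stripe-TCP [-1.3  3. ]
mom [-0.24  0.35  0.01] F [-2.1 -2.4  9.6] [520.9 276.1  85.8]
```

>>> {"op": "arm_command", "data": {
  "targets": [
    [0,0,1,0,0.2],
    [0,0,2,0,0.2],
    [0,0,2,0,0.2]
  ]
}}

```text
t: 16.55
eef_pos: [521.0, 276.1, 85.5]
tcp_rot: [-3.141, -0.003, 0.207]
ft_force: [-8.1, -4.4, 29.0]
opening: 0.291
grip_force: 30.0
```

>>> {"op": "arm_command", "data": {
  "targets": [
    [0,0,-2,0,0.2],
    [0,0,-2,0,0.55],
    [0,0,-2,0,0.55],
    [0,0,-2,0,0.55],
    [0,0,-2,0,0.55]
  ]
}}

```text
t: 17.05
eef_pos: [520.5, 276.0, 84.5]
tcp_rot: [3.141, 0.0, 0.207]
ft_force: [-0.3, 0.0, 0.4]
opening: 0.536
grip_force: 0.0
```

```bash
python3 st.py
```

```text
mom [-0.    0.06  0.1 ] F [-0.2 -0.6 -0.4] [520.5 276.   84.5]
```

Released. I check seating by rising, shutting the fingers, and pressing on the relay top, which should be at z = 119.

>>> {"op": "arm_command", "data": {
  "targets": [
    [0,0,-30,0,0.55],
    [0,0,-60,0,0.55],
    [0,0,-60,0,0],
    [0,0,-60,0,0],
    [0,0,-60,0,0]
  ]
}}

```text
t: 17.6
eef_pos: [520.1, 275.8, 143.8]
tcp_rot: [3.141, 0.001, 0.207]
ft_force: [0.5, -0.1, 0.4]
opening: 0.353
grip_force: 0.0
```

>>> {"op": "arm_command", "data": {
  "targets": [
    [0,0,0,0,0],
    [0,0,0,0,0],
    [0,0,10,0,0],
    [0,0,20,0,0],
    [0,0,20,0,0]
  ]
}}

```text
t: 18.1
eef_pos: [519.8, 275.6, 122.8]
tcp_rot: [3.141, 0.003, 0.207]
ft_force: [0.4, 1.0, 0.4]
opening: 0.007
grip_force: 0.0
```

```bash
python3 go.py 520 275.5 121 11.8
```

```text
t 18.1 p [519.8 275.6 122.8] yaw 11.87 F [0.4 1.  0.4] open 0.007 grip 0.0
row [0.2 0.2 1.8] 0.07
```

>>> {"op": "arm_command", "data": {
  "targets": [
    [0,0,2,0,0],
    [0,0,3,0,0],
    [0,0,3,0,0]
  ]
}}

```text
t: 18.4
eef_pos: [520.6, 276.0, 121.8]
tcp_rot: [3.142, -0.0, 0.207]
ft_force: [-0.7, -0.1, 0.3]
opening: 0.004
grip_force: 0.0
```

>>> {"op": "arm_command", "data": {
  "targets": [
    [0,0,1.5,0,0],
    [0,0,2,0,0],
    [0,0,2,0,0]
  ]
}}

```text
t: 18.7
eef_pos: [520.5, 276.0, 119.8]
tcp_rot: [3.141, -0.0, 0.207]
ft_force: [-0.7, -0.4, -0.4]
opening: 0.005
grip_force: 0.0
```

>>> {"op": "arm_command", "data": {
  "targets": [
    [0,0,1,0,0],
    [0,0,2,0,0],
    [0,0,2,0,0]
  ]
}}

```text
t: 19.0
eef_pos: [520.7, 276.1, 119.2]
tcp_rot: [-3.141, -0.001, 0.207]
ft_force: [-4.2, -2.8, 15.0]
opening: 0.009
grip_force: 7.3
```

>>> {"op": "arm_command", "data": {
  "targets": [
    [0,0,1,0,0],
    [0,0,1.5,0,0],
    [0,0,1.5,0,0]
  ]
}}

```text
t: 19.3
eef_pos: [520.8, 276.1, 119.2]
tcp_rot: [-3.141, -0.002, 0.207]
ft_force: [-8.6, -3.3, 29.1]
opening: 0.004
grip_force: 14.4
```

Relay top is at 119.2 under 29 N, so it is fully seated. Back to the lever.

>>> {"op": "arm_command", "data": {
  "targets": [
    [0,0,-40,0,0.5],
    [0,0,-80,0,0.5],
    [0,40,-80,0,0.5],
    [0,88,-80,0,0.5],
    [0,136,-80,0,0.5]
  ]
}}

```text
t: 19.8
eef_pos: [548.5, 141.8, 196.7]
tcp_rot: [3.141, -0.001, 0.209]
ft_force: [1.4, -0.4, 0.3]
opening: 0.37
grip_force: 0.0
```

>>> {"op": "arm_command", "data": {
  "targets": [
    [0,48,0,-8,0.5],
    [0,96,0,-16,0.5],
    [0,144,0,-24,0.5],
    [0,192,0,-32,0.5],
    [0,230,0,-39.5,0.5]
  ]
}}

```text
t: 20.3
eef_pos: [596.0, -84.8, 196.4]
tcp_rot: [3.141, -0.0, 0.901]
ft_force: [0.3, 1.4, 0.6]
opening: 0.503
grip_force: 0.0
```

```bash
python3 go.py 564.3 -144.7 160 51.5
```

```text
t 20.3 p [596.  -84.8 196.4] yaw 51.65 F [0.3 1.4 0.6] open 0.503 grip 0.0
row [-66.7  12.3  36.4] 0.15
```

>>> {"op": "arm_command", "data": {
  "targets": [
    [-45,9,20,0.1,0.5],
    [-66.5,12.5,36,0.1,0.5],
    [-66.5,12.5,36,0.1,0.5],
    [-66.5,12.5,36,0.1,0.5]
  ]
}}

```text
t: 20.7
eef_pos: [564.3, -142.0, 160.5]
tcp_rot: [3.142, -0.0, 0.894]
ft_force: [1.2, 0.5, -0.5]
opening: 0.498
grip_force: 0.0
```

```bash
python3 go.py 564 -145 84 51.5
```

```text
t 20.7 p [ 564.3 -142.   160.5] yaw 51.21 F [ 1.2  0.5 -0.5] open 0.498 grip 0.0
row [-2.5  1.6 76.5] -0.29
```

>>> {"op": "arm_command", "data": {
  "targets": [
    [-2.5,1.6,35,0,0.5],
    [-2.5,1.6,76,0,0.5],
    [-2.5,1.6,76,0,0.5],
    [-2.5,1.6,76,0,0.1],
    [-2.5,1.6,76,0,0.1]
  ]
}}

```text
t: 21.2
eef_pos: [565.1, -144.6, 86.5]
tcp_rot: [3.139, -0.001, 0.896]
ft_force: [0.6, -0.0, 0.1]
opening: 0.382
grip_force: 0.0
```

>>> {"op": "arm_command", "data": {
  "targets": [
    [0,0,0,0,0.1],
    [0,0,0,0,0.1],
    [0,0,0,0,0.1]
  ]
}}

```text
t: 21.5
eef_pos: [564.1, -144.8, 85.5]
tcp_rot: [3.14, -0.001, 0.895]
ft_force: [-0.8, 2.1, 6.8]
opening: 0.203
grip_force: 30.0
```

>>> {"op": "arm_command", "data": {
  "targets": [
    [0.2,-5.4,0,4,0.1],
    [0.7,-10.7,0,8,0.1],
    [1.7,-16,0,12,0.1],
    [3,-21.2,0,16,0.1],
    [4.6,-26.3,0,20,0.1]
  ]
}}

```text
t: 22.0
eef_pos: [547.1, -125.5, 85.6]
tcp_rot: [3.138, -0.002, 0.543]
ft_force: [2.9, -2.7, 4.5]
opening: 0.207
grip_force: 30.0
```

>>> {"op": "arm_command", "data": {
  "targets": [
    [0.2,-5.4,0,4,0.1],
    [0.7,-10.7,0,8,0.1],
    [1.7,-16,0,12,0.1],
    [3,-21.2,0,16,0.1],
    [4.6,-26.3,0,20,0.1]
  ]
}}

```text
t: 22.5
eef_pos: [537.6, -100.8, 85.6]
tcp_rot: [3.139, -0.003, 0.193]
ft_force: [2.9, -5.5, 4.2]
opening: 0.203
grip_force: 30.0
```

>>> {"op": "arm_command", "data": {
  "targets": [
    [0.2,-5.4,0,4,0.1],
    [0.7,-10.7,0,8,0.1],
    [1.7,-16,0,12,0.1],
    [3,-21.2,0,16,0.1],
    [4.6,-26.3,0,20,0.1]
  ]
}}

```text
t: 23.0
eef_pos: [537.4, -74.4, 85.6]
tcp_rot: [3.14, -0.005, -0.156]
ft_force: [4.7, -8.0, 4.1]
opening: 0.201
grip_force: 30.0
```

```bash
python3 go.py; python3 - <<'E'
from cell import env
from h import *
c=env.read_camera("scene")
for col,lo,hi in(("red",(0,150,60),(4,255,255)),("green",(50,120,60),(75,255,255)),("white",(0,0,150),(180,50,255))):
    for bl in blobs(c,(205,195,300,275),lo,hi): print(col,bl[0],np.round(bl[1],1),bl[2])
E
```

```text
t 23.0 p [537.4 -74.4  85.6] yaw -8.93 F [ 4.7 -8.   4.1] open 0.201 grip 30.0
red 91 [253.7 210.1] [250, 203, 8, 15]
red 43 [214.3 221. ] [211, 218, 8, 7]
green 22 [265.3 209.9] [263, 208, 6, 5]
green 179 [221.  254.1] [206, 250, 30, 8]
white 81 [248.4 235.4] [243, 225, 11, 18]
white 22 [265.5 253.7] [263, 252, 6, 5]
```

>>> {"op": "arm_command", "data": {
  "targets": [
    [0.2,-5.4,0,4,0.1],
    [0.7,-10.7,0,8,0.1],
    [0.9,-12,0,9,0.1],
    [0.9,-12,0,9,0.1],
    [0.9,-12,0,9,0.1]
  ]
}}

```text
t: 23.55
eef_pos: [540.5, -62.5, 85.6]
tcp_rot: [-3.142, -0.005, -0.31]
ft_force: [4.4, -5.2, 2.8]
opening: 0.206
grip_force: 30.0
```

>>> {"op": "arm_command", "data": {
  "targets": [
    [0,0,0,0,0.5],
    [0,0,0,0,0.5],
    [0,0,0,0,0.5],
    [0,0,-40,0,0.5],
    [0,0,-80,0,0.5]
  ]
}}

```text
t: 24.05
eef_pos: [537.7, -61.3, 164.5]
tcp_rot: [3.141, 0.003, -0.309]
ft_force: [0.1, -0.2, 0.7]
opening: 0.494
grip_force: 0.0
```

>>> {"op": "arm_command", "data": {
  "targets": [
    [0,48,0,0,0.5],
    [0,96,0,0,0.5],
    [0,144,0,0,0.5],
    [0,192,0,0,0.5],
    [0,240,0,0,0.5]
  ]
}}

```text
t: 24.55
eef_pos: [464.4, -291.7, 164.4]
tcp_rot: [-3.142, 0.0, -0.309]
ft_force: [1.8, -0.1, 0.1]
opening: 0.5
grip_force: 0.0
```

```bash
cat > lev.py <<'E'
from cell import env
from h import *
for n,roi in(("top",(335,215,412,289)),("scene",(207,200,296,272))):
  c=env.read_camera(n)
  for col,lo,hi,z in(("red",(0,150,60),(4,255,255),118),("green",(50,120,60),(75,255,255),65),("white",(0,0,150),(180,50,255),78)):
    for bl in blobs(c,roi,lo,hi): print(n,col,bl[0],np.round(bl[1],1),bl[2],np.round(onz(c,bl[1],z),1))
E
python3 lev.py; python3 go.py 537 -62 160 -17
```

```text
top red 41 [361.  264.1] [357, 262, 9, 6] [538.6 -61.6]
top red 42 [400.7 265.1] [397, 262, 8, 8] [ 537.9 -169.3]
top green 39 [356.3 277. ] [353, 274, 7, 7] [503.8 -53.3]
top white 27 [375.6 215.9] [368, 215, 16, 3] [ 675.7 -104.1]
top white 25 [391.4 216. ] [385, 215, 12, 3] [ 676.  -148.6]
top white 20 [353.1 226.7] [351, 225, 5, 5] [644.1 -41.7]
top white 163 [367.1 244.6] [360, 234, 15, 27] [594.6 -81.3]
top white 6 [351.8 247.2] [351, 246, 3, 3] [586.7 -38.9]
top white 24 [358.2 269. ] [356, 267, 6, 5] [526.1 -57.6]
scene red 107 [259.  210.6] [254, 204, 10, 15] [552.8 -58.8]
scene red 48 [214.9 221.1] [211, 218, 9, 7] [ 586.7 -159.8]
scene green 28 [266.9 208.9] [264, 207, 7, 6] [499.  -48.3]
scene green 162 [221.3 254.3] [207, 251, 29, 7] [ 644.4 -146. ]
scene white 137 [250.3 233.7] [242, 221, 18, 22] [591.9 -80.9]
scene white 22 [265.5 253.7] [263, 252, 6, 5] [652.4 -39.7]
t 24.65 p [ 463.8 -294.6  164.2] yaw -18.0 F [ 0.1  1.  -0.2] open 0.501 grip 0.0
row [  -2.3 -243.8    4. ] -1.0
```

```bash
python3 - <<'E'
from cell import env
from h import *
from scipy.optimize import least_squares
c=env.read_camera("top")
H=[(377.5,264.7),(392.4,254.9),(361,264.1)];T=[(377.2,270.3),(395.1,259.9),(358.2,269)]
g=onz(c,(356.25,277),65);r=onz(c,(400.7,265.05),65)
for nm,P,z,R in(("handle",H,117,77),("tip",T,76,None)):
    w=np.array([onz(c,p,z) for p in P])
    for fix in ((R,None) if R else (None,)):
        f=lambda v:np.hypot(*(w-v[:2]).T)-(fix or v[2]); s=least_squares(f,[611,-87,80]).x
        an=np.degrees(np.arctan2(*(w-s[:2]).T[::-1]))%360
        ga=np.degrees(np.arctan2(g[1]-s[1],g[0]-s[0]))%360;ra=np.degrees(np.arctan2(r[1]-s[1],r[0]-s[0]))%360
        print(nm,fix,np.round(s,1),np.round(an,1),"green",round(ga,1),np.hypot(*(g-s[:2])).round(1),"red",round(ra,1),np.hypot(*(r-s[:2])).round(1))
E
```

```text
handle 77 [612.  -85.5  80. ] [195.9 232.6 162.1] green 163.4 112.8 red 231.9 117.2
handle None [612.  -85.5  77. ] [195.9 232.6 162.1] green 163.4 112.8 red 231.9 117.2
tip None [616.  -88.7  95.1] [193.3 228.8 160.9] green 162.5 117.6 red 229.4 117.3
```

All estimates (handle circle fit, tip, marker) put the lever about 1.5° past the marker. Regrip and nudge it back about 2 mm.

>>> {"op": "arm_command", "data": {
  "targets": [
    [-2,-48,0,-1,0.5],
    [-2,-96,0,-1,0.5],
    [-2,-144,0,-1,0.5],
    [-2,-192,0,-1,0.5],
    [-2,-240,0,-1,0.5]
  ]
}}

```text
t: 25.2
eef_pos: [536.6, -57.7, 164.4]
tcp_rot: [-3.142, 0.0, -0.291]
ft_force: [1.3, -0.2, 0.3]
opening: 0.5
grip_force: 0.0
```

>>> {"op": "arm_command", "data": {
  "targets": [
    [0,0,0,0,0.5],
    [0,0,0,0,0.5]
  ]
}}

```text
t: 25.4
eef_pos: [536.4, -58.9, 164.2]
tcp_rot: [3.141, 0.0, -0.288]
ft_force: [-0.5, 0.4, 0.5]
opening: 0.502
grip_force: 0.0
```

```bash
python3 go.py 539 -62 85 -17.5
```

```text
t 25.4 p [536.4 -58.9 164.2] yaw -16.51 F [-0.5  0.4  0.5] open 0.502 grip 0.0
row [ 3.4  2.3 79.2] 0.99
```

>>> {"op": "arm_command", "data": {
  "targets": [
    [3.5,2.3,40,0,0.5],
    [3.5,2.3,79,0,0.5],
    [3.5,2.3,79,0,0.5],
    [3.5,2.3,79,0,0.1],
    [3.5,2.3,79,0,0.1]
  ]
}}

```text
t: 25.9
eef_pos: [539.9, -64.7, 87.0]
tcp_rot: [-3.142, -0.002, -0.293]
ft_force: [-0.2, -1.0, 0.0]
opening: 0.383
grip_force: 0.0
```

>>> {"op": "arm_command", "data": {
  "targets": [
    [0,0,0,0,0.1],
    [0,0,0,0,0.1],
    [0,0,0,0,0.1]
  ]
}}

```text
t: 26.2
eef_pos: [539.7, -64.1, 86.5]
tcp_rot: [-3.141, -0.002, -0.292]
ft_force: [-1.0, 1.0, 7.5]
opening: 0.204
grip_force: 30.0
```

>>> {"op": "arm_command", "data": {
  "targets": [
    [0,2.2,0,-1.5,0.1],
    [0,2.2,0,-1.5,0.1],
    [0,2.2,0,-1.5,0.1]
  ]
}}

```text
t: 26.5
eef_pos: [539.0, -66.2, 86.5]
tcp_rot: [-3.142, -0.002, -0.266]
ft_force: [-0.7, 1.4, 9.0]
opening: 0.203
grip_force: 30.0
```

>>> {"op": "arm_command", "data": {
  "targets": [
    [0,-1.8,0,1.3,0.1],
    [0,-1.8,0,1.3,0.1],
    [0,-1.8,0,1.3,0.1]
  ]
}}

```text
t: 26.8
eef_pos: [539.6, -64.6, 86.5]
tcp_rot: [3.142, -0.002, -0.288]
ft_force: [-1.6, 0.9, 8.7]
opening: 0.208
grip_force: 30.0
```

>>> {"op": "arm_command", "data": {
  "targets": [
    [0,0,0,0,0.5],
    [0,0,0,0,0.5],
    [0,0,0,0,0.5],
    [0,0,-40,0,0.5],
    [0,0,-80,0,0.5]
  ]
}}

```text
t: 27.3
eef_pos: [538.5, -64.4, 165.5]
tcp_rot: [3.141, 0.003, -0.289]
ft_force: [0.1, -0.0, -0.1]
opening: 0.491
grip_force: 0.0
```

>>> {"op": "arm_command", "data": {
  "targets": [
    [0,48,0,0,0.5],
    [0,96,0,0,0.5],
    [0,144,0,0,0.5],
    [0,192,0,0,0.5],
    [0,240,0,0,0.5]
  ]
}}

```text
t: 27.8
eef_pos: [470.0, -296.3, 165.4]
tcp_rot: [3.141, -0.0, -0.288]
ft_force: [1.1, -0.6, -1.6]
opening: 0.503
grip_force: 0.0
```

>>> {"op": "arm_command", "data": {
  "targets": [
    [0,48,0,0,0.5],
    [0,96,0,0,0.5],
    [0,144,0,0,0.5],
    [0,144,0,0,0.5]
  ]
}}

```text
t: 28.2
eef_pos: [427.9, -437.5, 164.9]
tcp_rot: [3.14, -0.001, -0.293]
ft_force: [0.3, 1.2, -0.1]
opening: 0.503
grip_force: 0.0
```

```bash
python3 lev.py | grep -v "white 2[0257] \["; python3 - <<'E'
from cell import env
from h import *
c=env.read_camera("top");d=env.read_camera("scene")
a=cv2.resize(rect(c,70,(565,-85),75),(400,400));b=cv2.resize(d["frame"][182:242,365:425],(400,400),interpolation=cv2.INTER_CUBIC)
cv2.imwrite("pics/f.png",np.hstack([a,b])[:,:,::-1])
E
```

```text
top red 43 [361.7 264.2] [358, 262, 8, 6] [538.4 -63.6]
top red 43 [400.6 265.1] [397, 262, 8, 8] [ 538.  -169.1]
top green 39 [356.3 277. ] [353, 274, 7, 7] [503.8 -53.3]
top white 91 [383.6 216. ] [366, 215, 35, 4] [ 675.6 -126.7]
top white 167 [367.1 245. ] [360, 234, 15, 27] [593.6 -81.4]
top white 6 [351.8 247.2] [351, 246, 3, 3] [586.7 -38.9]
top white 6 [387.  247.5] [386, 247, 3, 2] [ 587.5 -137. ]
scene red 107 [258.3 210.3] [253, 204, 11, 15] [552.1 -60.7]
scene red 49 [214.8 221.1] [211, 218, 9, 7] [ 586.4 -160.2]
scene green 34 [266.4 209.1] [263, 206, 7, 8] [499.7 -49.7]
scene green 183 [220.9 254.2] [207, 251, 29, 7] [ 644.  -146.9]
scene white 130 [250.1 233.7] [242, 220, 17, 23] [592.  -81.2]
scene white 21 [265.6 253.8] [263, 252, 6, 5] [652.5 -39.4]
```

View pics/f.png

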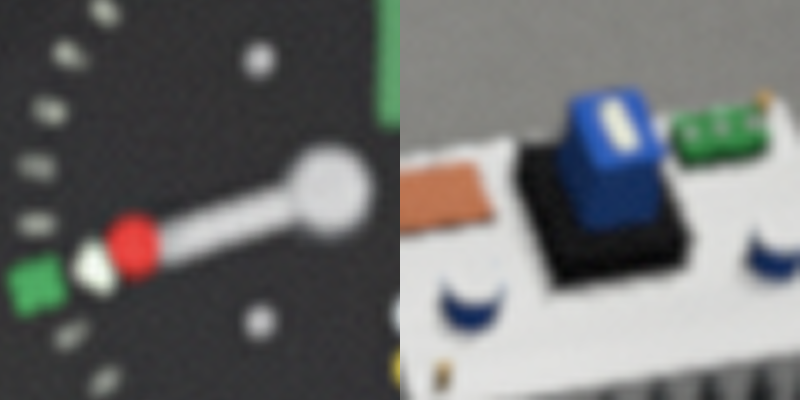

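The left patch shows the lever line from hub (328,190) through the white tip (95,268) running to the green marker (37,286), within about 0.3°. The right patch shows the blue relay seated flush on the socket block. Handing in.

```bash
python3 -c "
from cell import env
print(env.job_done())"
```

```text
the job is handed in; nothing more can be done
None
```

The job is done and handed in at about 28 s: the lever was pushed to its zero stop first, the blue relay was then plugged fully home (its top measured 119.2 mm against 119 expected), and the lever was left within about 0.3° of the green marker by camera, with the orange relay and other bench items not handled.

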